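Drift the horn stake out of the tall holder and wring it into the low one

ROBOT

A 6-joint arm with a two-finger parallel gripper is mounted at the origin on the work surface. World frame = base frame: x ahead of the robot, y to its left, z up, the work surface at z = 0. Lengths are in mm, angles in rad, forces in N, time in s.
With the tool pointing down it reaches from about 350 to 775 mm from the base axis. Payload 7.3 kg.
Tool frame: the origin (TCP) lies midway between the tips of the shut fingers; the grasp point (between the pads) lies 19 mm behind it; z points along the fingers, y is the line along which they close (so a half turn about z gives the same grasp; the last joint's range is limited). The gripper opens to 92 mm and grips with 3 to 60 N. Pads are 19 mm wide; open, the fingers measure 130 mm over their backs; the gripper's body (75 mm by 190 mm) begins 47 mm behind the grasp point.
Start: joints at [0.98, 0.342, 1.524, -0, 1.275, -0.146], TCP at [225.886, 473.944, 202.541] pointing down, gripper open.
Joint ranges: [-2.53, 2.53], [-0.77, 2.02], [0.04, 2.7], [-1, 4.14], [0.28, 2.66], [-3.11, 3.11]. Speed limits (rad/s): [2.57, 2.57, 3.14, 3.14, 3.14, 3.14].

INTERFACE

Orientations are given as a unit quaternion [w, x, y, z].
In Python, from plant import manip gives the robot as it stands. The module is installed in compiled form; this text tells all that it offers.
- The arm moves only by the tool carry_out, never from a script. Its argument "plan" is a list of rows, each a list of 5 numbers: the opening, from 0 (shut) to 1 (fully open), then the shift along the tool's x, y, z in m, then the turn about the tool's z in rad. In form: [[hand, dx, dy, dz, yaw], ...]. A call has 1 to 20 rows; each row shifts and turns the commanded pose from where the row before left it, along the tool's axes as they then stand; what a row does not reach is not made up. A row lasts 1/10 s, in which the tool goes at most 50 mm and 8.59 degrees, less where a joint would pass 70% of its speed; a pose out of reach is approached as far as the arm can. A call with a gripper value outside its range is refused whole. The fingers move at their own pace and stop on an object; the grip force is fixed at half the most. Time passes only in rows, so rows that do not move let the fingers close. It gives the time, the measured TCP pose, the force, the opening and the grip force at its end, in the units of the state.
- manip.state(): the state, without advancing time (a new reading comes with each control period).
- manip.get_image(name): name is "scene" or "top"; returns a dict with "frame" (480x640x3 uint8, red, green, blue), "range_z" (480x640 float32, mm along the optical axis (not along the pixel's ray), 0 where there is no reading), "intrinsics" (3x3 intrinsics, pixels), "k1" (the pictures are not rectified: a ray, as slopes to the right and down, at radius r is drawn at 1 + k1 r^2 times it, then the intrinsics apply), "xyz" and "attitude" of the camera in the world. Camera axes: x right, y down, z forward; pixel columns grow to the right and rows downward; lengths in mm; the calibration is good to about 2 mm. A picture is of the moment at which its call begins.
- manip.sign_off(): hands the job in; it is judged then, once.
Trained networks look in a picture, given as the dict that the camera call returned (one of the last four; its "shot" number tells which), for a name from the list of things; names that differ only in an ending like _2 or _b are one class to them, and where a whole thing is asked for, a point or a joint stands for the part that bears it (a point fixed in the world has none). Each returns a list of dicts, best first, with "confidence" (0 to 1); they miss things now and then, are a little off and sometimes report something else, mostly with a low value. They report only what shows in the picture. A call takes as long as a camera call. They do not tell look-alikes from the thing itself.
- manip.recognise(picture, query): "box" ([left, top, right, bottom] as shares, 0 to 1, of the picture: columns of its width, rows of its height, round what is visible of it).
The state is a dict: "time_s": time; "joints": joint angles; "joint_velocities": joint speeds; "joint_efforts": joint torques, N m; "eef_pos": TCP position; "tool_rot": TCP orientation; "ft_force": force on the tool from outside, world axes, zero at the start; "wrist_torque": the same for the moment, N m; "finger_gap": finger opening in mm; "grasp_force": force on a finger pad.
Only numpy, scipy, OpenCV 4.12 (cv2) and the standard library are available. Lean on these libraries where they do the work, as an engineer would, in place of code of your own. Each camera call takes 0.05 s, during which the arm holds its last target. There are 200 camera calls.

TASK

The small horn stake is jammed by its taper in the tall stake holder but is wanted in the low one: do not tug it, push the wooden-handled drift through the tall holder's slot under the shank until the wedge has lifted the stake loose. Then stand its shank in the low holder with the horn about an eighth of a turn to one side of the toe, and wring it home, turning as you push, so that the shoulder comes down on the holder as the horn comes to point straight out over the long toe. Let go of it there; the drift may stay in the slot or lie on the bench, and the other tools are not to be disturbed.

Things in the scene. Friction and masses are not known exactly. Their poses are not given: they have to be found in the camera images.
- stake: bright steel horn stake, loose, 0.45 to 0.7 kg. Origin on its axis at the underside of its shoulder; z up, x towards the horn's tip. Shoulder disc 34 mm across, z 0 to 6 mm; neck 24 mm across, to z = 20 mm; then the block head, with the horn on +x and a flat tail on -x (26 mm wide, z 38 to 52 mm, to x = -60 mm). At the start it is fully home in the tall holder, shoulder on the mouth.
- stake_head (a point): centre of the stake's block head, 36 mm above the stake's origin: 36 mm (x) by 30 mm (y) by 32 mm high, flat sides, the place to grip the stake (across y)
- stake_horn (a point): tip of the stake's horn, 78 mm along x from the axis, 36.5 mm above the stake's origin; the horn is round, 29 mm thick at the head, 6 mm at the tip
- stake_end (a point): lower end of the stake's round tapered shank, 56 mm below its origin; the shank is 22 mm across at the shoulder, 16.4 mm at this end, no tang
- tall_holder: dark cast-iron stake holder screwed to the bench, the taller of two, 114 mm high. Origin on its axis at the bench top; z up, x along the long toe of its foot (62 mm wide, 12 mm thick, from x = -35 to 100 mm, a rib on the toe). Square pillar 46 by 46 mm with the drift slot through it along y; above z = 76 mm a round barrel 46 mm across with the tapered bore.
- tall_holder_slot (a point): centre of the floor of the tall holder's drift slot, on the axis, 44 mm above the bench. The slot runs along the holder's y, open at both ends, 12 mm wide (x) and 32 mm high. With the stake home, its shank's end stands 14 mm above this floor
- tall_holder_mouth (a point): centre of the tall holder's mouth, 114 mm above the bench, axes as the holder's. The taper holds the jammed stake with about 20 to 30 N besides its weight; raised 8 mm it is loose
- low_holder: dark cast-iron stake holder screwed to the bench, the lower of two, 86 mm high, empty. Origin on its axis at the bench top; z up, x along the long toe of its foot. The same casting as the tall one but 28 mm lower (slot floor 16 mm above the bench). A shank held a little sideways off the bore's axis bites sooner, turned or jarred it sinks almost by its own weight
- low_holder_mouth (a point): centre of the low holder's mouth, 86 mm above the bench, axes as the holder's. Bore 23.2 mm across here, tapering like the shank. The stake drops in freely, at any heading, until its shoulder is 7 to 8 mm above the mouth; from there the bore bites all the way down to the shoulder on the mouth: 15 to 30 N if pushed straight, a few N and about 0.3 N m while it is turned
- drift: the drift, loose, 0.24 kg, lying on edge on the bench just as it is used. Origin on its flat underside below the middle of the wooden grip; x towards the nose, z up. Blade 8 mm thick (y), from x = 40 to 180 mm: the top edge is 8 mm above the underside at the nose, rises evenly to 27 mm at x = 65 mm and is level from there to the grip
- drift_grip (a point): middle of the drift's wooden grip, 14 mm above its underside: a box 80 mm long (x), 24 mm wide (y), 28 mm high, with a steel cap on its end to x = -48 mm
- drift_nose (a point): nose of the drift's blade, 180 mm along x from its origin. Slid along the slot's floor it meets the shank when the nose is about 28 mm past the holder's axis, has lifted it 8 mm at about 80 mm past and 10 mm at about 92 mm past; that takes 5 to 20 N (the blade is oiled) and it stays where it is left
- hammer: chasing hammer lying on the bench, 260 mm long, pale handle; not to be disturbed
- pitch_bowl: heavy iron bowl of dark red pitch with a strip of sheet metal on it, 170 mm across, 70 mm high; not to be disturbed
- dome_stake: a second stake, with a round domed head, standing in a square wooden foot 85 mm wide, 101 mm high; not to be disturbed
- punch_tin: round dark tin of brass and steel punches, 68 mm across, about 135 mm high; not to be disturbed
Things that resemble listed ones, but are neither listed nor needed, are in the scene too. What is meant by the drift is not black, and is the smaller of those in its own colour.

How it is judged (in metres and radians):
On the way, in this order (a step that is already met when the one before it is completed fails the run):
1. the drift, pushed through the tall holder's slot, has lifted the stake at least 8 mm off its seat there, with the robot not touching the stake (z of stake in the frame of tall_holder_mouth above 0.008 m and horizontal distance between stake and tall_holder_mouth below 0.006 m and z of drift_nose in the frame of tall_holder_slot between 0 and 0.035 m and horizontal distance between drift_nose and tall_holder_slot below 0.13 m and contact force between each of the fingers, the arm and stake below 0.5 N), for 0.1 s.
2. the shank bites in the low holder (shoulder under 6.5 mm above the mouth) with the horn still over 12 degrees off the toe's line, so that it is turned as it goes home (z of stake in the frame of low_holder_mouth below 0.0065 m and horizontal distance between stake and low_holder_mouth below 0.004 m and angle between stake's own z axis and vertical below 0.08 rad and angle between the x axis of stake and the x axis of low_holder, either way round above 0.21 rad), for 0.04 s.
At the end, for the whole second after the job is handed in: the stake stands released and at rest in the low holder, upright (within about 3 degrees) with its shoulder down on the mouth (gap under 2 mm) and its horn over the toe, within 10 degrees of the toe's line; the drift lies at rest on the bench or in the tall holder's slot (z of stake in the frame of low_holder_mouth below 0.002 m and horizontal distance between stake and low_holder_mouth below 0.003 m and angle between stake's own z axis and vertical below 0.05 rad and angle between the x axis of stake and the x axis of low_holder, either way round below 0.175 rad and x of stake_horn in the frame of low_holder above 0.05 m and linear speed of stake below 0.02 m/s and height (world z) of drift above -0.01 m and linear speed of drift below 0.03 m/s); the robot touches nothing.
It fails at once if the hammer, the pitch bowl, the dome stake or the punch tin is moved more than 20 mm (distance of any of hammer, pitch_bowl, dome_stake, punch_tin from where it was at the start of the episode above 0.02 m).
It also fails if it takes over 61 s, if anything falls off the work surface, if the arm or the gripper's body presses on something with over 40 N, if the wrist force passes 120 N, or if a joint passes its speed limit or range.

## Working session

There is one attempt and no reset: what is moved stays moved. The work goes in short steps, Python scripts to look and compute and a tool call to move; the robot and the scene stay as the last step left them, time stands still between calls to the robot, and variables do not carry over. Pictures are saved under pics/ and viewed, at most 10 in all, crops included, and the job is handed in when it is done.

Besides the shell and the picture viewer there is one more tool, called after "Call:" as a command line: name --pt "numbers of a row" for each row, then --argument value for the rest. carry_out: Moves the arm, as the interface text tells. Its arguments: {"type":"object","properties":{"plan":{"type":"array"}},"required":["plan"]}

```bash
mkdir -p pics
cat > h.py <<'E'
import numpy as np, cv2
from plant import manip
from scipy.spatial.transform import Rotation as R
def cam(n):
    p=manip.get_image(n); q=p['attitude']; q=np.array(q)
    p['R']=R.from_quat([q[1],q[2],q[3],q[0]]).as_matrix() if q.size==4 else q
    return p
def cloud(p):
    K=np.array(p['intrinsics']); h,w=p['range_z'].shape
    v,u=np.mgrid[:h,:w]; pts=np.stack([u,v],-1).reshape(-1,1,2).astype(np.float64)
    n=cv2.undistortPoints(pts,K,np.array([p['k1'],0,0,0.])).reshape(h,w,2)
    z=p['range_z'][...,None].astype(float)
    return (np.concatenate([n*z,z],-1)@p['R'].T)+np.array(p['xyz'])
E
python3 - <<'E'
from h import *
for n in('scene','top'):
    p=cam(n); cv2.imwrite(f'pics/{n}0.png',p['frame'][...,::-1]); C=cloud(p)
    np.savez(f'{n}0.npz',f=p['frame'],C=C,z=p['range_z'])
    print(n,p['xyz'],p['attitude'],p['intrinsics'],p['k1'])
    for q in 'stake tall_holder low_holder drift hammer pitch_bowl dome_stake punch_tin'.split():
        for r in manip.recognise(p,q)[:4]:
            b=np.array(r['box'])*[640,480,640,480]; c=((b[:2]+b[2:])/2).astype(int)
            print(q,round(r['confidence'],2),b.astype(int),C[c[1],c[0]].astype(int))
print(manip.state())
E
```

```text
scene [1219.74166288  416.2850296  1025.0846974 ] [-0.16948985  0.45336803  0.82194941 -0.30021624] [[457.94234143   0.         316.71339952]
 [  0.         457.94234143 249.76915878]
 [  0.           0.           1.        ]] -0.10453863055693456
stake 0.58 [233 195 277 218] [ 559 -186  165]
tall_holder 0.56 [227 217 274 271] [ 590 -196   37]
tall_holder 0.48 [232 192 274 222] [ 566 -187  169]
low_holder 0.39 [362 262 392 320] [529 181  19]
drift 0.92 [298 240 352 296] [540  24  23]
drift 0.89 [244 181 332 203] [ 343 -234   29]
drift 0.71 [389 225 455 265] [301 216   7]
hammer 0.9 [184 176 225 232] [ 506 -454   -4]
pitch_bowl 0.96 [216 289 281 356] [812 -25  71]
pitch_bowl 0.38 [359 263 394 320] [529 181  19]
dome_stake 0.56 [438 315 476 362] [566 420  39]
punch_tin 0.94 [174 242 202 279] [ 750 -279   72]
punch_tin 0.69 [232 190 273 220] [ 558 -193  168]
top [ 2.66417365e+02 -1.16504665e-01  1.34918602e+03] [ 0.07993836 -0.69551194  0.70884699 -0.08607521] [[493.49455993   0.         310.09815416]
 [  0.         493.49455993 236.93524524]
 [  0.           0.           1.        ]] -
[... 575 characters left out ...]
9992799e-01,  3.41981234e-01,  1.52412840e+00,  1.51575297e-05,
        1.27543384e+00, -1.46004173e-01]), 'joint_velocities': array([ 7.70328857e-05,  1.19918676e-03,  1.17846188e-03,  3.10932291e-04,
       -1.06207939e-03,  2.80015382e-04]), 'joint_efforts': array([ 1.23728776e-03, -4.31128979e+01, -2.44476324e+01,  7.18601584e-02,
        4.83439991e-02, -1.94242983e-05]), 'eef_pos': array([225.8708752 , 473.92406804, 202.54032521]), 'tool_rot': array([2.09122016e-06, 2.20572983e-01, 9.75370472e-01, 2.55508304e-05]), 'ft_force': array([ 0.24431214, -0.53939323, -0.44753266]), 'wrist_torque': array([0.03582004, 0.00948728, 0.01780668]), 'grasp_force': 0.0, 'finger_gap': 91.97943752524547}
```

Run:
```python
import cv2
a=cv2.imread('pics/top0.png')[130:390,120:500]; cv2.imwrite('pics/t1.png',cv2.resize(a,None,fx=2.1,fy=2.1,interpolation=3))
a=cv2.imread('pics/scene0.png')[160:370,160:480]; cv2.imwrite('pics/s1.png',cv2.resize(a,None,fx=2.5,fy=2.5,interpolation=3))
```

```text
(no output)
```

View pics/t1.png

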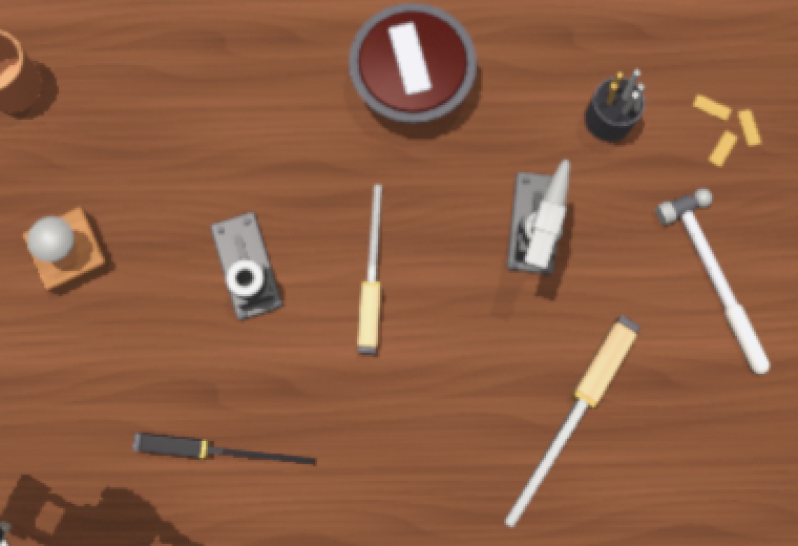

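View pics/s1.png

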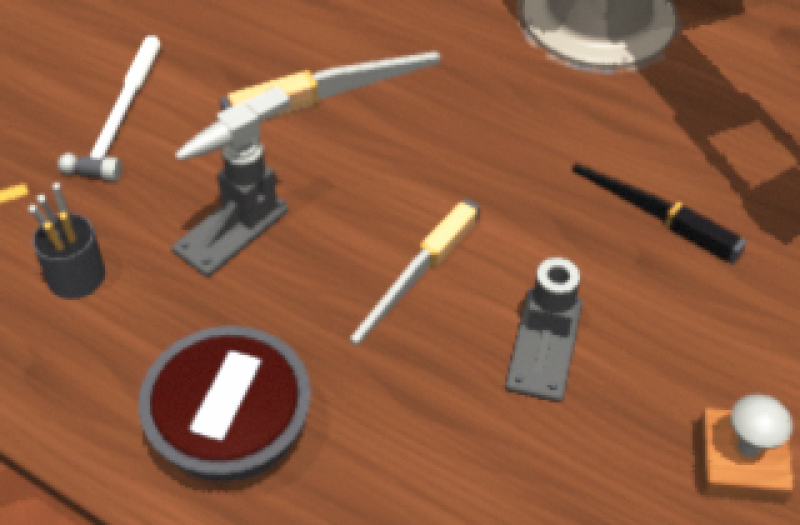

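In the top image, things that could pass for the drift are the small pale-handled tool (296,258), the larger pale one (392,325) and the black one (225,345). I choose the small pale one at (296,258): it isn't black, and it is the smaller of its colour. The tall holder with the stake is at (372,235) and the low one at (235,258). Next I measure from the clouds.

Run:
```python
import numpy as np, cv2
def fit(P):
    r=cv2.minAreaRect(P[:,:2].astype(np.float32)); return [np.round(r[0],1),np.round(r[1],1),round(r[2],1)]
from scipy.spatial import cKDTree
for n in('scene0','top0'):
    d=np.load(n+'.npz'); C=d['C'].reshape(-1,3); ok=d['z'].ravel()>0; F=d['f'].reshape(-1,3).astype(int)
    C=C[ok];F=F[ok]
    def sel(c,r,z0,z1): return (np.hypot(C[:,0]-c[0],C[:,1]-c[1])<r)&(C[:,2]>z0)&(C[:,2]<z1)
    def clean(P):
        t=cKDTree(P); return P[[len(x)>3 for x in t.query_ball_point(P,6)]]
    print(n,'bench z',np.percentile(C[sel((450,-60),50,-20,20)][:,2],[5,50,95]))
    for nm,c,zz in(('tall',(570,-180),114),('low',(530,183),86)):
        m=sel(c,130,6,18)&(F.max(1)-F.min(1)<40)
        if m.sum()>10: P=clean(C[m]); print(nm,'foot',fit(P),len(P),np.median(P[:,2]))
        m=sel(c,70,zz-5,zz+5); P=C[m]
        if len(P)>10: print(nm,'mouth',cv2.minEnclosingCircle(P[:,:2].astype(np.float32)),np.median(P,0),len(P))
    m=sel((560,-186),110,158,175); P=C[m]; print('stakehead',fit(P),len(P),np.median(P[:,2]))
    m=sel((560,-186),120,130,160); P=C[m]; i=P[:,0].argmax(); print('hornmax',P[i],len(P))
    m=sel((540,24),140,7,40)&(C[:,2]>7); P=clean(C[m]); c,s,v=None,None,None
    mu=P[:,:2].mean(0); u=np.linalg.svd(P[:,:2]-mu,full_matrices=False)[2][0]; u*=np.sign(u[0]); t=(P[:,:2]-mu)@u
    print('drift',fit(P),len(P),'dir',np.degrees(np.arctan2(u[1],u[0])),'ends',mu+u*t.min(),mu+u*t.max())
    g=P[t<t.min()+70]; print(' grip',fit(g),np.percentile(g[:,2],[50,95]))
    b=P[t>t.min()+95]; print(' blade',fit(b),b.mean(0))
```

```text
scene0 bench z [-2.7363386   0.57588095  4.01995866]
tall foot [array([ 591.6, -194.6]), array([ 63.3, 135.5]), 82.1] 449 12.40045027756912
tall mouth ((557.3814697265625, -189.3147430419922), 23.751420974731445) [ 569.28781408 -180.40763134  114.13158504] 91
low foot [array([540.6, 189.6]), array([133.7,  62.1]), 17.2] 672 12.221873473371033
low mouth ((507.70037841796875, 178.94728088378906), 24.54136085510254) [507.82385346 179.37506662  86.19245227] 172
stakehead [array([ 560.9, -190.7]), array([ 34.9, 127.4]), 74.3] 350 165.33679425856144
hornmax [ 630.37526996 -213.69556358  154.41697014] 208
drift [array([535.5,  88.2]), array([151.8, 226.8]), 87.7] 466 dir -6.701441471832207 ends [421.41739825  48.55185085] [646.95513082  22.05150398]
 grip [array([459.7,  84. ]), array([139. ,  69.7]), 84.4] [27.30326295 30.97090904]
 blade [array([588.1,  84.5]), array([148., 131.]), 83.5] [574.59956388  30.04344591  17.14780649]
top0 bench z [-3.47990779  1.17223929  5.83942845]
tall foot [array([ 588.6, -193.4]), array([ 58.9, 133.4]), 82.5] 343 12.79483842936088
tall mouth ((556.7699584960938, -188.8572998046875), 22.21665382385254) [ 556.44698467 -174.34815613  114.81785485] 51
low foot [array([537.1, 188. ]), array([135.1,  61.2]), 17.2] 588 13.18258452069847
low mouth ((506.6099853515625, 178.38558959960938), 23.46135139465332) [505.69644598 177.424657    87.16536769] 180
stakehead [array([ 562.7, -191.8]), array([ 27.7, 132.3]), 70.5] 448 166.17757196091975
hornmax [ 630.20530441 -212.70872645  153.11564965] 91
drift [array([532.5,  88.1]), array([150.9, 226.4]), 88.3] 488 dir 7.391014396696887 ends [416.31647262  34.65885411] [636.47297785  63.21708334]
 grip [array([453.4,  27.1]), array([23.4, 71.8]), 85.1] [29.07225528 33.0018292 ]
 blade [array([549.4,  67.5]), array([106.6, 195.8]), 30.8] [559.98318287  62.48244304  18.14914938]
```

Run:
```python
import numpy as np, cv2
for n in('scene0','top0'):
    d=np.load(n+'.npz'); C=d['C'].reshape(-1,3)[d['z'].ravel()>0]
    P=C[(C[:,0]>405)&(C[:,0]<670)&(abs(C[:,1]-24)<28)&(C[:,2]>7.5)&(C[:,2]<40)]
    for nm,Q in(('grip',P[(P[:,0]<500)]),('blade',P[P[:,0]>510])):
        vx,vy,x,y=cv2.fitLine(Q[:,:2].astype(np.float32),cv2.DIST_HUBER,0,.01,.01).ravel()
        print(n,nm,len(Q),'ang',np.degrees(np.arctan(vy/vx)),'c',x,y,'x',np.percentile(Q[:,0],[0,100]),'z',np.percentile(Q[:,2],[50,95]),cv2.minAreaRect(Q[:,:2].astype(np.float32)))
a=cv2.imread('pics/scene0.png')[225:310,285:365]; cv2.imwrite('pics/d1.png',cv2.resize(a,None,fx=6,fy=6,interpolation=3))
```

```text
scene0 grip 232 ang -4.8238363 c 459.25793 31.88445 x [417.17155545 499.32330657] z [27.45192132 30.97382048] ((458.5125732421875, 28.26885223388672), (25.540393829345703, 82.0306625366211), 88.27357482910156)
scene0 blade 204 ang -5.6314187 c 568.703 20.60586 x [510.02515564 646.03857307] z [16.55374915 28.31304438] ((577.5086059570312, 18.12032699584961), (15.898818016052246, 136.87522888183594), 82.37674713134766)
top0 grip 276 ang -3.690474 c 457.69107 26.73242 x [417.32723987 499.71553394] z [28.76119807 32.97040058] ((458.705810546875, 32.78360366821289), (35.92078399658203, 82.43791961669922), 89.0429458618164)
top0 blade 150 ang -4.46097 c 574.3217 17.809786 x [510.76285015 658.66014105] z [19.55553306 30.54695732] ((584.9454345703125, 21.635501861572266), (148.21559143066406, 52.02884292602539), 1.0774253606796265)
```

View pics/d1.png

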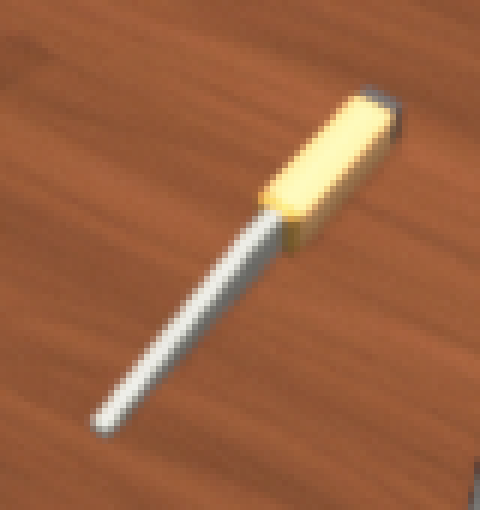

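The crop confirms it: small pale grip at scene pixel (345,250), blade nose at (302,294). Its origin is about (466,28), heading -4.8°.

```bash
cat >> h.py <<'E'
def go(x,y,z,ya):
    """print yaw (rad) to tool-y angle ya deg, then shift (mm) in the tool axes after the yaw"""
    s=manip.state(); p=s['eef_pos']; w,a,b,c=s['tool_rot']; M=R.from_quat([a,b,c,w]).as_matrix()
    cur=np.degrees(np.arctan2(M[1,1],M[0,1])); dy=-(ya-cur+180)%360-180
    dy=-((ya-cur+180)%360-180)
    M2=R.from_rotvec(M[:,2]*np.radians(dy)).as_matrix()@M
    d=np.array([x,y,z])-p
    print('t',round(s['time_s'],2),'tcp',p.round(1),'ya',round(cur,2),'gap',round(s['finger_gap'],1),'F',np.round(s['ft_force'],1),'tilt',np.round(M[:2,2],4))
    print(' yaw',round(np.radians(dy),4),'shift',(M2.T@d).round(1))
E
python3 -c "
from h import *
go(466,28,150,85.2)"
```

```text
t 0.9 tcp [225.9 473.9 202.5] ya 64.51 gap 92.0 F [ 0.2 -0.5 -0.4] tilt [0. 0.]
 yaw -0.361 shift [-276.6 -424.3   52.5]
```

Call:
carry_out --pt "1 0 0 0 -0.12" --pt "1 0 0 0 -0.12" --pt "1 0 0 0 -0.121" --pt "1 -0.023 -0.0354 0.004 0" --pt "1 -0.023 -0.0354 0.004 0" --pt "1 -0.023 -0.0354 0.004 0" --pt "1 -0.023 -0.0354 0.004 0" --pt "1 -0.023 -0.0354 0.004 0" --pt "1 -0.023 -0.0354 0.004 0" --pt "1 -0.023 -0.0354 0.004 0" --pt "1 -0.023 -0.0354 0.004 0" --pt "1 -0.023 -0.0354 0.004 0" --pt "1 -0.023 -0.0354 0.004 0" --pt "1 -0.023 -0.0354 0.004 0" --pt "1 -0.0236 -0.0349 0.004 0" --pt "1 0 0 0 0" --pt "1 0 0 0 0"

```text
time_s: 2.6
eef_pos: [465.9, 27.4, 154.2]
tool_rot: [-0.0, 0.043, 0.999, 0.0]
ft_force: [0.3, 1.1, -0.1]
finger_gap: 91.9
grasp_force: 0.0
```

```bash
python3 -c "
from h import *
go(466,28,4,85.2)"
```

```text
t 2.6 tcp [465.9  27.4 154.2] ya 85.07 gap 91.9 F [ 0.3  1.1 -0.1] tilt [-0.0008  0.0005]
 yaw -0.0024 shift [ -0.2   0.6 150.2]
```

Call:
carry_out --pt "0.6 0 0.0006 0.04 0" --pt "0.6 0 0 0.04 0" --pt "0.6 0 0 0.035 0" --pt "0.6 0 0 0.02 0" --pt "0.6 0 0 0.015 0" --pt "0.6 0 0 0 0" --pt "0 0 0 0 0" --pt "0 0 0 0 0" --pt "0 0 0 0 0" --pt "0 0 0 0 0" --pt "0 0 0 0 0" --pt "0 0 0 0 0" --pt "0 0 0 0 0" --pt "0 0 0 0 0"

```text
time_s: 4.0
eef_pos: [466.1, 28.6, 4.5]
tool_rot: [0.0, 0.042, 0.999, 0.0]
ft_force: [-0.0, 0.2, 0.3]
finger_gap: 0.9
grasp_force: 0.0
```

```bash
python3 -c "
from h import *
th=np.radians(82.3); a=np.array([557.2,-189.2]); o=a+240*np.array([np.cos(th),np.sin(th)]); print(o)
go(466,28,104,85.2); go(*o,104,-97.7+90)"
```

```text
[589.3566845   48.63596793]
t 4.0 tcp [466.1  28.6   4.5] ya 85.19 gap 0.9 F [-0.   0.2  0.3] tilt [0.     0.0001]
 yaw -0.0001 shift [  0.   -0.6 -99.5]
t 4.0 tcp [466.1  28.6   4.5] ya 85.19 gap 0.9 F [-0.   0.2  0.3] tilt [0.     0.0001]
 yaw 1.6213 shift [ 36.4 119.5 -99.5]
```

Run:
```python
from h import *
p=cam('scene'); a=p['frame'][180:330,250:410,::-1]; cv2.imwrite('pics/a1.png',cv2.resize(a,None,fx=4,fy=4,interpolation=3))
```

```text
(no output)
```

View pics/a1.png

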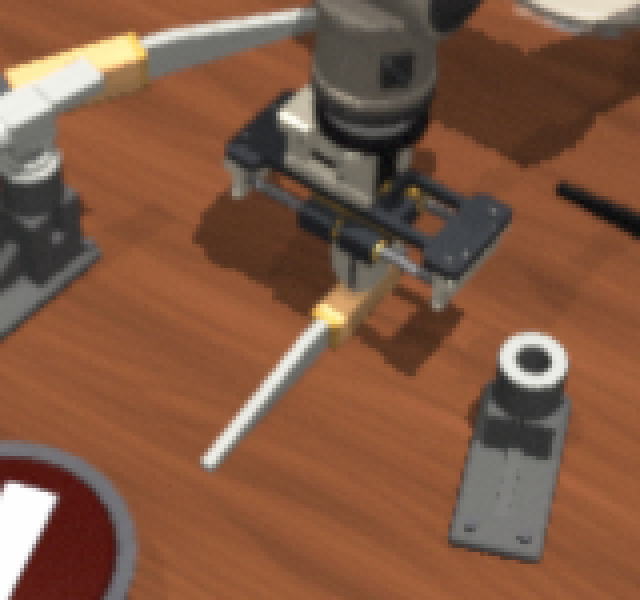

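Run:
```python
from h import *
for n in('scene','top'):
    p=cam(n); s=manip.state(); print(s['finger_gap'],s['grasp_force'],s['eef_pos'])
    Rm=p['R'].T; t=-Rm@np.array(p['xyz'])
    I=p['frame'][...,::-1].copy()
    for q,col in(((466.1,28.6,4.5),(0,0,255)),((466.1,28.6,70),(0,255,0)),((466,28,28),(255,0,0)),((645,12.8,8),(255,0,255))):
        u=cv2.projectPoints(np.array([q],float),cv2.Rodrigues(Rm)[0],t,np.array(p['intrinsics']),np.array([p['k1'],0,0,0.]))[0].ravel(); print(q,u); 
        if n=='scene': print(cloud(p)[int(u[1]+.5),int(u[0]+.5)].round(1))
    C=cloud(p); m=(abs(C[...,0]-466)<25)&(abs(C[...,1]-28)<60)&(p['range_z']>0)
    for y0 in range(-32,88,8):
        mm=m&(abs(C[...,1]-y0-4)<4); 
        if mm.any(): print(y0+4,np.percentile(C[mm][:,2],[2,25,50,75,98]).astype(int),mm.sum())
    if n=='scene': cv2.imwrite('pics/a2.png',cv2.resize(I[215:275,305:365],None,fx=10,fy=10,interpolation=0))
```

```text
0.245427607920221 0.0 [466.03553992  28.56750511   4.47995517]
(466.1, 28.6, 4.5) [339.38204767 255.68311054]
[480.   34.6  21.2]
(466.1, 28.6, 70) [340.41938061 240.69257441]
[503.3  46.6 115.2]
(466, 28, 28) [339.58184477 250.32789   ]
[477.6  35.2  45.6]
(645, 12.8, 8) [300.770106   295.73863425]
[644.   12.8   5.5]
-28 [ -2   1 136 389 393] 99
-20 [ -3 132 195 387 393] 160
-12 [ -2   4 194 385 392] 133
-4 [ -1 122 183 384 389] 150
4 [  1 146 308 386 389] 101
12 [ 31 130 306 386 389] 108
20 [ 27  59 158 385 389] 119
28 [ 26  58 159 385 389] 103
36 [ -2  20 124 380 389] 199
44 [ -1  63 141 179 389] 216
52 [ -2 116 136 381 389] 182
60 [  0 127 231 279 389] 297
68 [ -2 107 229 267 389] 147
76 [ -2   2 140 391 394] 112
84 [ -2  32 381 390 395] 154
0.614193582504092 0.0 [466.04407316  28.59032456   4.47854925]
(466.1, 28.6, 4.5) [295.06415916 280.64638744]
(466.1, 28.6, 70) [294.48114938 276.96710979]
(466, 28, 28) [295.08423673 279.39961722]
(645, 12.8, 8) [299.82773379 217.42309608]
-28 [382 388 391 392 396] 98
-20 [195 389 391 393 396] 92
-12 [331 384 387 390 392] 90
-4 [380 385 388 389 392] 99
4 [380 386 387 389 392] 101
12 [381 385 387 389 392] 100
20 [380 386 387 388 392] 98
28 [380 385 388 390 393] 102
36 [380 385 387 389 393] 100
44 [381 385 387 389 392] 97
52 [380 384 387 389 392] 103
60 [377 385 387 389 392] 102
68 [371 382 387 390 394] 98
76 [388 391 392 394 398] 95
84 [383 389 392 394 398] 89
```

View pics/a2.png

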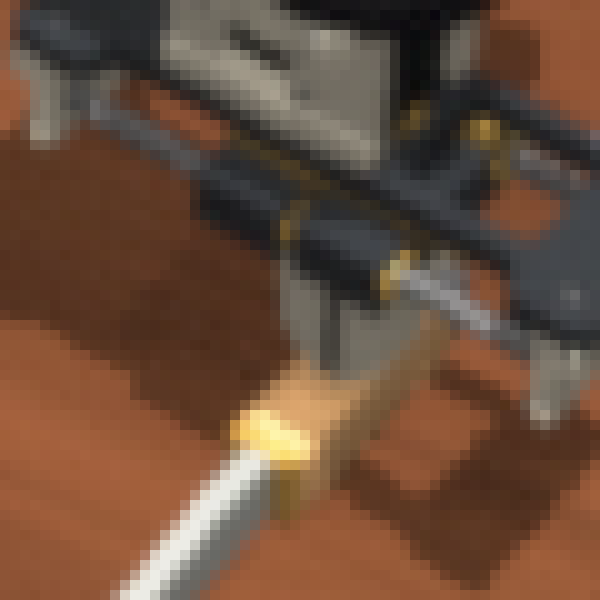

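The picture shows the fingers on the grip at pixel (339,250), with the drift not moved. The gap reading near 0 doesn't fit that, so I'll lift slightly to test it.

Call:
carry_out --pt "0 0 0 -0.02 0" --pt "0 0 0 -0.02 0" --pt "0 0 0 -0.02 0" --pt "0 0 0 0 0" --pt "0 0 0 0 0"

```text
time_s: 4.65
eef_pos: [466.0, 28.6, 64.4]
tool_rot: [0.0, 0.042, 0.999, 0.0]
ft_force: [0.6, -0.3, 0.2]
finger_gap: 0.7
grasp_force: 0.0
```

```bash
cat >> h.py <<'E'
def drift(p,z0=7.5,c=(0,0),zmax=130):
    pass
E
python3 - <<'E'
from h import *
s=manip.state(); print(s['ft_force'],s['finger_gap'],s['grasp_force'],s['eef_pos'])
p=cam('scene'); C=cloud(p).reshape(-1,3); m=(abs(C[:,0]-580)<80)&(abs(C[:,1]-20)<35)&(C[:,2]>7)&(C[:,2]<120)
for x in range(510,660,20):
    q=C[m&(abs(C[:,0]-x)<10)]; print(x,len(q),q.mean(0).round(1) if len(q) else '')
cv2.imwrite('pics/a3.png',cv2.resize(p['frame'][180:330,250:410,::-1],None,fx=4,fy=4,interpolation=3))
E
```

```text
[ 0.61493085 -0.33328798  0.21435362] 0.6645719259715134 0.0 [466.04195598  28.58951949  64.41499628]
510 61 [508.8  27.   21.9]
530 31 [530.7  23.   22. ]
550 31 [550.8  21.2  20.9]
570 30 [570.1  19.3  18.5]
590 27 [589.6  18.3  15.7]
610 29 [609.7  16.2  13.9]
630 20 [629.2  14.4  11.1]
650 6 [644.7  19.2   9.8]
```

View pics/a3.png

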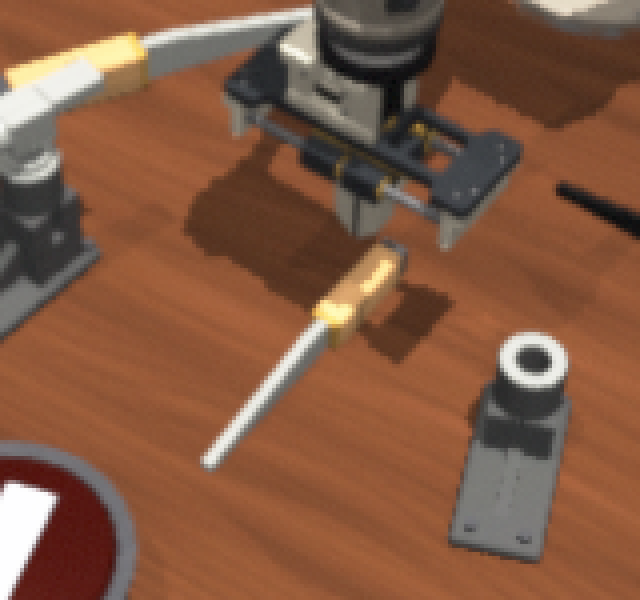

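Run:
```python
from h import *
p=cam('scene'); C=cloud(p)
for v in range(226,256):
    print(v,' '.join('%d,%d,%d'%tuple(C[v,u]) if p['range_z'][v,u]>0 else '-' for u in range(332,352,2)))
```

```text
226 374,-51,1 472,9,124 499,29,160 499,36,164 500,42,168 502,48,173 501,53,175 494,56,171 481,55,159 475,58,155
227 375,-49,0 473,10,122 497,29,154 503,38,165 502,43,166 502,49,169 500,53,170 498,58,171 497,63,173 344,-4,-2
228 375,-49,-4 476,11,121 473,16,121 501,37,158 504,44,165 505,51,170 503,55,170 498,58,168 501,65,174 497,69,173
229 384,-44,1 474,11,115 476,18,121 475,23,123 504,44,161 499,48,159 502,55,166 468,44,128 499,65,168 496,69,169
230 390,-41,3 475,11,111 476,18,116 475,23,119 476,30,124 502,49,158 497,53,156 469,44,126 459,46,118 498,70,167
231 389,-41,-1 473,10,105 476,18,113 475,24,115 475,29,118 476,36,123 479,44,130 465,43,117 456,44,110 361,5,0
232 393,-39,0 474,11,103 475,17,107 473,23,109 476,30,116 476,36,119 478,43,126 469,45,119 368,2,0 366,7,2
233 397,-37,0 474,11,99 473,17,102 474,23,106 477,31,113 476,37,116 480,44,124 466,44,111 374,5,4 368,9,0
234 401,-34,0 398,-29,0 473,17,98 475,24,103 475,30,107 477,37,113 476,43,115 466,44,106 373,5,-1 373,11,1
235 403,-33,-1 400,-28,0 475,18,96 474,24,99 473,29,101 476,37,108 476,43,111 378,1,-3 379,8,0 377,14,2
2
[... 1304 characters left out ...]
49 452,-4,0 447,0,-2 468,17,30 464,21,28 459,25,26 459,32,30 451,34,23 447,38,22 436,39,11 421,39,-3
250 455,-2,0 452,2,0 472,19,30 463,21,22 465,28,29 461,33,27 459,38,30 447,39,18 436,40,7 428,42,1
251 461,0,3 479,17,32 476,21,31 468,24,24 468,30,28 465,35,30 455,37,20 449,40,15 436,40,3 430,43,0
252 462,1,0 479,17,27 474,21,24 476,28,31 472,33,30 467,36,27 458,38,20 444,38,5 438,42,2 433,46,0
253 484,13,25 482,19,27 480,24,28 476,29,27 477,35,32 468,37,24 460,39,17 444,38,1 435,40,-6 437,48,0
254 489,16,28 488,22,30 482,25,26 481,31,29 475,35,25 468,38,21 454,37,5 448,40,2 445,45,2 443,51,3
255 493,19,29 491,24,30 485,27,26 483,33,28 478,36,24 466,37,13 455,38,2 451,42,1 447,47,0 443,51,0
```

The cloud shows the fingertips at z≈92 where the reported TCP z is 64. The real gripper sits about 28 mm higher than stated, so the fingers closed just above the grip. x and y agree. I'll open and go lower.

Call:
carry_out --pt "0.6 0 0 0 0" --pt "0.6 0 0 0 0" --pt "0.6 0 0 0 0" --pt "0.6 0 0 0 0" --pt "0.6 0 0 0.03 0" --pt "0.6 0 0 0.03 0" --pt "0.6 0 0 0.015 0" --pt "0.6 0 0 0.006 0" --pt "0.6 0 0 0.004 0" --pt "0.6 0 0 0 0"

```text
time_s: 5.75
eef_pos: [466.3, 28.6, -20.3]
tool_rot: [0.0, 0.042, 0.999, 0.0]
ft_force: [-0.6, 0.6, 0.6]
finger_gap: 55.1
grasp_force: 0.0
```

Run:
```python
from h import *
s=manip.state(); print(s['ft_force'],s['finger_gap'],s['eef_pos'])
p=cam('scene'); C=cloud(p).reshape(-1,3); m=(abs(C[:,0]-475)<6)&(abs(C[:,1]-28)<60)&(C[:,2]>3)&(C[:,2]<80)
for y in range(-30,90,6):
    q=C[m&(abs(C[:,1]-y)<3)]; print(y,len(q),np.sort(q[:,2]).round(0)[:6] if len(q) else '')
```

```text
[-0.59584401  0.64734165  0.6315433 ] 55.05002211454472 [466.3182644   28.5724962  -20.31619817]
-30 1 [3.]
-24 0 
-18 9 [ 3. 17. 25. 25. 29. 33.]
-12 19 [16. 16. 17. 22. 22. 25.]
-6 27 [ 5.  5. 12. 13. 14. 15.]
0 11 [ 7.  8. 10. 17. 20. 20.]
6 0 
12 0 
18 8 [25. 27. 28. 28. 29. 30.]
24 8 [24. 26. 27. 27. 28. 29.]
30 9 [25. 26. 26. 27. 28. 28.]
36 19 [ 3.  4.  6.  6.  9. 10.]
42 1 [14.]
48 1 [3.]
54 8 [ 7.  8. 15. 16. 25. 28.]
60 8 [10. 11. 15. 21. 24. 24.]
66 11 [15. 15. 19. 21. 25. 30.]
72 15 [ 4.  5. 20. 20. 22. 25.]
78 1 [3.]
84 0
```

Call:
carry_out --pt "0.6 0 0 0.004 0" --pt "0 0 0 0 0" --pt "0 0 0 0 0" --pt "0 0 0 0 0" --pt "0 0 0 0 0" --pt "0 0 0 0 0" --pt "0 0 0 0 0" --pt "0 0 0 0 0"

```text
time_s: 6.6
eef_pos: [466.6, 28.5, -23.9]
tool_rot: [0.001, 0.042, 0.999, -0.0]
ft_force: [0.6, -0.8, 6.1]
finger_gap: 23.8
grasp_force: 31.0
```

```bash
python3 -c "
from h import *
th=np.radians(82.3); a=np.array([557.2,-189.2]); o=a+240*np.array([np.cos(th),np.sin(th)]); print(o)
go(*o,76,-97.7+90)"
```

```text
[589.3566845   48.63596793]
t 6.6 tcp [466.6  28.5 -23.9] ya 85.2 gap 23.8 F [ 0.6 -0.8  6.1] tilt [ 0.0014 -0.0001]
 yaw 1.6214 shift [ 36.4 119.1 -99.8]
```

Call:
carry_out --pt "0 0 0 -0.034 0" --pt "0 0 0 -0.033 0" --pt "0 0 0 -0.033 0" --pt "0 0 0 0 0.147" --pt "0 0 0 0 0.147" --pt "0 0 0 0 0.147" --pt "0 0 0 0 0.147" --pt "0 0 0 0 0.147" --pt "0 0 0 0 0.147" --pt "0 0 0 0 0.147" --pt "0 0 0 0 0.147" --pt "0 0 0 0 0.147" --pt "0 0 0 0 0.147" --pt "0 0 0 0 0.151" --pt "0 0.012 0.04 0 0" --pt "0 0.012 0.04 0 0" --pt "0 0.012 0.039 0 0" --pt "0 0 0 0 0" --pt "0 0 0 0 0"

```text
time_s: 8.5
eef_pos: [588.0, 48.7, 74.1]
tool_rot: [-0.001, 0.752, 0.659, -0.001]
ft_force: [-0.5, 0.8, -2.7]
finger_gap: 23.7
grasp_force: 30.0
```

```bash
cat > dr.py <<'E'
from h import *
# blade pose in the holder frame: u along slot (+ = toward drift grip side), v across
a=np.array([557.2,-189.2]); th=np.radians(82.3); uy=np.array([np.cos(th),np.sin(th)]); ux=np.array([uy[1],-uy[0]])
for n in('scene','top'):
    p=cam(n); C=cloud(p).reshape(-1,3)[p['range_z'].ravel()>0]; d=C[:,:2]-a; u=d@uy; v=d@ux
    m=(u>25)&(u<195)&(abs(v)<14)&(C[:,2]>30)&(C[:,2]<180)
    for lo in range(25,195,20):
        k=m&(u>=lo)&(u<lo+20)
        if k.sum()>3: print(n,lo+10,k.sum(),'v',np.percentile(v[k],[10,50,90]).round(1),'ztop',np.percentile(C[k,2],[10,50,90]).round(1),'umin',u[k].min().round(1))
    m=(u>28)&(u<300)&(abs(v)<30)&(C[:,2]>30)&(C[:,2]<140); 
    m2=m&(u<190)
    if m2.sum()>10: f=np.polyfit(u[m2],v[m2],1); print(n,'v=',f.round(3))
go(0,0,0,-7.7)
E
python3 dr.py
```

```text
scene 55 8 v [-1.9  1.2  2. ] ztop [ 98.5 105.1 106.9] umin 57.7
scene 75 27 v [-2.9  1.5  4.3] ztop [ 98.7 107.9 110.3] umin 66.6
scene 95 30 v [-3.3  2.3  4.3] ztop [102.3 110.4 113. ] umin 86.6
scene 115 38 v [-2.5  2.   3.5] ztop [ 99.7 110.4 116.1] umin 105.1
scene 135 40 v [-3.1  2.   3.9] ztop [103.1 113.7 119.9] umin 125.1
scene 155 30 v [-3.6  2.2  3.2] ztop [111.2 120.5 123.9] umin 145.2
scene v= [0.002 0.938]
top 55 7 v [-4.6 -1.8  1.4] ztop [103.  107.2 111.6] umin 60.8
top 75 30 v [-4.7 -1.4  3.1] ztop [103.  108.2 112.4] umin 66.8
top 95 34 v [-5.  -1.9  2.3] ztop [105.8 111.3 115.9] umin 85.2
top 115 37 v [-4.7 -2.4  1.8] ztop [104.6 114.8 117.6] umin 105.4
top 135 35 v [-4.9 -3.2  2.4] ztop [104.8 117.5 121.8] umin 125.3
top 155 42 v [-4.9 -3.2  1.9] ztop [104.5 120.7 125.1] umin 145.2
top 175 27 v [-4.9 -3.9  1.1] ztop [104.  123.3 129.4] umin 165.8
top v= [-0.013 -0.295]
t 8.6 tcp [587.1  48.5  74.7] ya -7.62 gap 24.0 F [ 0.3  0.  -2.7] tilt [-0.0028  0.0002]
 yaw 0.0014 shift [-126.7 -575.1   76.3]
```

```bash
python3 - <<'E'
import numpy as np
a=np.array([557.2,-189.2]); th=np.radians(82.3); uy=np.array([np.cos(th),np.sin(th)]); ux=np.array([uy[1],-uy[0]])
d0=np.load('scene0.npz'); C=d0['C'].reshape(-1,3)[d0['z'].ravel()>0]; d=C[:,:2]-a;u=d@uy;v=d@ux
m=(abs(v)<26)&(u>-25)&(u<28)&(C[:,2]>20)&(C[:,2]<76)
i=np.where(m)[0]; 
for z in range(20,76,4):
    k=i[(C[i,2]>=z)&(C[i,2]<z+4)]; k=k[np.argsort(v[k])]; print(z,' '.join('%d:%d'%(v[j],u[j]) for j in k))
E
python3 -c "
from h import *
th=np.radians(82.3); a=np.array([557.2,-189.2]); o=a+240*np.array([np.cos(th),np.sin(th)])
go(*o,22,-7.7)"
```

```text
20 -24:19 -21:22 -18:20 -14:20 -9:21 -6:20 -3:18 -3:23 0:21 0:18 5:19 7:21 16:22 17:18 21:6 22:20 22:16 23:13 24:10
24 -24:19 -20:19 -14:21 -9:21 -5:21 1:20 6:21 7:18 9:19 13:19 14:20 16:18 21:19 22:8 22:12 22:-20 23:17 24:2
28 -20:19 -11:20 -5:22 -3:20 -1:21 5:20 8:19 16:19 21:8 21:-20 22:12 22:-15 22:16 22:4 22:-19 24:2 25:7
32 -15:21 -13:22 -10:21 -7:20 -4:19 0:20 2:22 11:18 13:21 20:-20 21:0 21:20 21:4 21:16 21:13 22:-23 23:2 23:22
36 -20:20 -15:21 -9:2 -7:20 0:19 2:19 3:19 6:22 6:18 17:21 19:19 21:9 22:-14
40 -21:19 -18:18 -16:24 -16:21 -14:19 -11:21 -9:23 -7:20 -7:16 -4:12 -2:21 0:16 11:23 12:20 14:18 17:21 19:20 21:17 21:-19 21:-22 21:6 23:19 23:11 23:-12 23:0 23:16 23:-4 24:4 24:0 24:9
44 -9:3 -9:20 -7:21 -7:18 -6:11 -6:15 -4:13 -3:17 -3:21 -1:19 1:22 7:20 11:20 19:20 21:-18 21:18 22:-5 22:-1 22:15 22:-4 23:4 24:-7 25:-6 25:-17
48 -20:21 -19:22 -17:20 -14:19 -7:10 -6:14 2:20 8:21 14:23 15:20 17:18 20:-22 21:6 21:-13 22:-8 22:0 22:-24 22:15 22:4 23:8 24:-10 24:13
52 -22:19 -16:22 -15:19 -10:23 -8:21 -7:10 -7:18 -7:7 7:21 12:22 17:23 20:17 21:-4 21:11 22:19 22:-15 22:4 23:-2 23
[... 152 characters left out ...]
19 -13:21 -8:10 -6:12 -5:21 -5:18 5:20 9:20 11:21 11:18 16:23 17:20 21:16 21:-3 21:-7 21:-19 22:-15 22:21 22:-10 22:5 22:1 23:-6 23:10
64 -23:20 -14:17 -12:23 -10:21 -7:19 -6:16 -4:22 7:19 10:18 13:20 21:20 21:12 22:-22 22:9 22:-1 23:6 23:3 23:11
68 -19:21 -10:21 -7:21 -6:16 8:20 19:22 19:-8 20:4 20:20 21:-22 22:-8 23:15 23:-4 23:-12 23:19 23:7 23:-16 24:-7
72 -22:10 -20:20 -17:22 -17:15 -13:22 -11:24 -10:18 -7:20 -7:16 5:17 10:18 11:16 13:10 14:19 15:-23 15:-20 16:20 18:22 18:-20 18:-16 19:19 19:8 20:16 20:1 21:-5 21:-2 21:14 22:-20 23:-12 23:11 23:-15 23:0 23:20 24:5
t 8.6 tcp [587.1  48.5  74.7] ya -7.62 gap 24.0 F [ 0.3  0.  -2.7] tilt [-0.0028  0.0002]
 yaw 0.0014 shift [ 0.4  2.3 52.7]
```

Call:
carry_out --pt "0 0 0 0.018 0" --pt "0 0 0 0.018 0" --pt "0 0 0 0.0155 0" --pt "0 0 0 0 0" --pt "0 0 0 0 0" --pt "0 0 0 0 0"

```text
time_s: 9.2
eef_pos: [589.2, 48.4, 25.2]
tool_rot: [0.001, 0.753, 0.659, 0.001]
ft_force: [-0.0, 1.1, -2.5]
finger_gap: 23.9
grasp_force: 30.0
```

```bash
python3 dr.py
python3 - <<'E'
from h import *
p=cam('scene'); cv2.imwrite('pics/b1.png',cv2.resize(p['frame'][190:290,215:345,::-1],None,fx=6,fy=6,interpolation=3))
E
```

```text
scene 55 6 v [-2.5  2.3  3.8] ztop [51.  55.4 57.9] umin 59.7
scene 75 26 v [-2.7  2.2  4.3] ztop [51.3 57.7 61.1] umin 65.4
scene 95 33 v [-2.9  3.4  5.5] ztop [52.3 62.  64.9] umin 85.7
scene 115 31 v [-1.4  3.3  5.3] ztop [53.7 64.2 67.9] umin 105.8
scene 135 42 v [-0.5  3.8  5.6] ztop [52.9 66.3 70.5] umin 125.2
scene 155 34 v [-2.3  2.8  4.4] ztop [56.6 69.7 75.2] umin 145.2
scene v= [0.008 1.322]
top 55 8 v [-2.8  0.2  4.1] ztop [54.9 56.1 59.7] umin 59.8
top 75 28 v [-2.5 -0.1  4.3] ztop [54.6 59.5 62.9] umin 65.6
top 95 31 v [-2.9  0.1  4.3] ztop [55.7 63.5 67.1] umin 85.0
top 115 32 v [-2.8 -0.9  4.2] ztop [53.7 65.9 69.8] umin 105.7
top 135 36 v [-2.9 -1.3  3.5] ztop [54.9 68.8 73.6] umin 125.3
top 155 35 v [-2.9 -1.3  3.8] ztop [55.6 71.1 77.1] umin 146.1
top 175 27 v [-3.2 -1.7  4.2] ztop [59.9 73.5 79.1] umin 165.3
top v= [-0.01  1.24]
t 9.3 tcp [589.3  48.4  25.1] ya -7.62 gap 24.0 F [-1.2  0.3 -2.5] tilt [ 0.0018 -0.    ]
 yaw 0.0014 shift [-127.  -577.5   24.1]
```

View pics/b1.png

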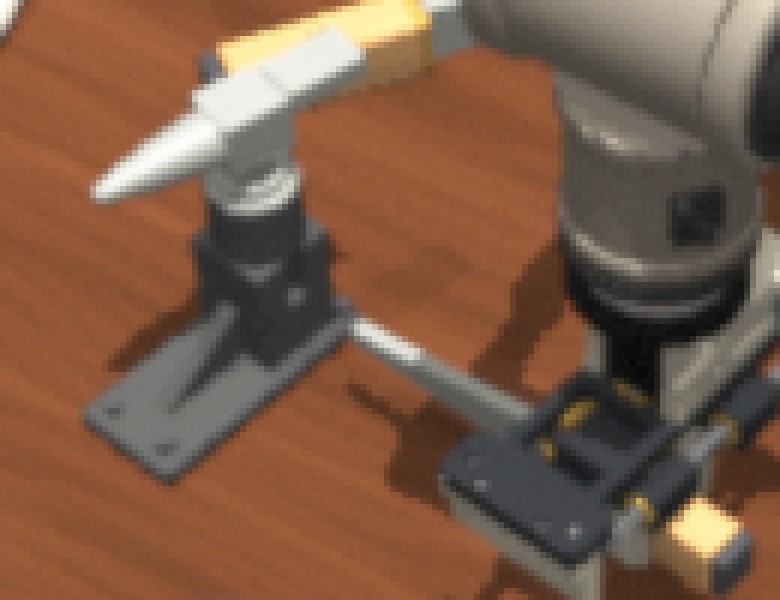

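Call:
carry_out --pt "0 0 -0.0014 0.003 0" --pt "0 -0.01 0 0 0" --pt "0 -0.01 0 0 0" --pt "0 -0.01 0 0 0" --pt "0 -0.008 0 0 0" --pt "0 -0.006 0 0 0" --pt "0 -0.006 0 0 0" --pt "0 -0.006 0 0 0" --pt "0 0 0 0 0" --pt "0 0 0 0 0"

```text
time_s: 10.35
eef_pos: [580.0, -6.8, 21.0]
tool_rot: [-0.0, 0.753, 0.658, 0.0]
ft_force: [-0.4, -0.3, -2.6]
finger_gap: 24.2
grasp_force: 30.0
```

```bash
python3 dr.py; python3 -c "
from h import *
print(manip.state()['wrist_torque'])"
```

```text
scene 35 29 v [-4.6  1.1  3.4] ztop [47.6 56.5 59.4] umin 25.4
scene 55 31 v [-1.1  1.4  3.5] ztop [47.2 58.6 63.6] umin 45.2
scene 75 38 v [-4.2  2.   3.2] ztop [48.7 61.7 67.2] umin 65.0
scene 95 28 v [-3.6  1.9  3.4] ztop [56.9 65.9 70.5] umin 86.9
scene 155 7 v [10.2 11.5 13.4] ztop [155.5 168.8 172.2] umin 155.9
scene 175 46 v [10.2 11.5 12.7] ztop [150.4 163.8 175.6] umin 165.1
scene 195 30 v [10.1 11.4 13. ] ztop [ 58.6 162.1 175.1] umin 185.2
scene v= [ 0.134 -7.499]
top 35 29 v [-4.1 -2.   2.4] ztop [50.6 57.2 60.7] umin 25.2
top 55 31 v [-5.1 -2.6  2. ] ztop [51.4 60.3 64.8] umin 45.3
top 75 34 v [-4.7 -2.9  1.9] ztop [52.7 64.4 68. ] umin 65.5
top 95 36 v [-4.7 -2.4  2.9] ztop [52.4 67.2 70. ] umin 85.3
top 115 12 v [-4.2 -3.4 -0.4] ztop [51.3 69.1 72.2] umin 105.3
top v= [-0.012 -0.959]
t 10.45 tcp [580.   -6.5  21. ] ya -7.6 gap 23.8 F [ 0.5  0.3 -2.2] tilt [0.     0.0002]
 yaw 0.0017 shift [ -71.2 -575.6   21. ]
[ 0.03935005  0.01018615 -0.02098079]
```

Call:
carry_out --pt "0 -0.007 0 0 0" --pt "0 -0.007 0 0 0" --pt "0 -0.007 0 0 0" --pt "0 -0.007 0 0 0" --pt "0 0 0 0 0" --pt "0 0 0 0 0"

```text
time_s: 11.05
eef_pos: [576.2, -34.9, 21.0]
tool_rot: [-0.0, 0.753, 0.658, 0.0]
ft_force: [-0.3, -0.7, -2.5]
finger_gap: 24.1
grasp_force: 30.0
```

```bash
cat > st.py <<'E'
from h import *
s=manip.state(); a=np.array([557.2,-189.2]); th=np.radians(82.3); uy=np.array([np.cos(th),np.sin(th)]); ux=np.array([uy[1],-uy[0]])
d=s['eef_pos'][:2]-a; print('nose past',180-d@uy,'v',d@ux,'F u,v,z',s['ft_force'][:2]@uy,s['ft_force'][:2]@ux,s['ft_force'][2],'T',s['wrist_torque'].round(2),s['eef_pos'].round(1),s['grasp_force'],s['time_s'])
E
python3 st.py
```

```text
nose past 24.51843923464469 v -1.8043360138208122 F u,v,z -0.6944584633485537 -0.2368860549237498 -2.453029609130535 T [ 0.04 -0.    0.  ] [576.2 -34.9  21. ] 29.996966421604156 11.05
```

Call:
carry_out --pt "0 0 0 0.001 0" --pt "0 -0.005 0 0 0" --pt "0 -0.005 0 0 0" --pt "0 -0.005 0 0 0" --pt "0 -0.005 0 0 0" --pt "0 0 0 0 0"

```text
time_s: 11.65
eef_pos: [573.7, -52.3, 20.2]
tool_rot: [-0.001, 0.753, 0.658, 0.001]
ft_force: [0.7, 10.1, -0.5]
finger_gap: 23.7
grasp_force: 30.0
```

```bash
python3 st.py
```

```text
nose past 42.095756380622305 v -1.9913115191976836 F u,v,z 10.113222579297295 -0.7032838419855079 -0.5316193856495897 T [ 1.39 -0.02 -0.02] [573.7 -52.3  20.2] 29.998089373111725 11.65
```

Call:
carry_out --pt "0 -0.005 0 0 0" --pt "0 -0.005 0 0 0" --pt "0 -0.005 0 0 0" --pt "0 -0.005 0 0 0" --pt "0 -0.005 0 0 0" --pt "0 -0.005 0 0 0" --pt "0 -0.005 0 0 0" --pt "0 0 0 0 0"

```text
time_s: 12.45
eef_pos: [568.9, -89.0, 20.1]
tool_rot: [-0.0, 0.753, 0.658, 0.0]
ft_force: [0.1, 2.5, -0.9]
finger_gap: 23.4
grasp_force: 30.0
```

```bash
python3 st.py
```

```text
nose past 79.12277518704859 v -1.8450569448702527 F u,v,z 2.4989112332727283 -0.2809289521873424 -0.9326937797993105 T [0.27 0.07 0.03] [568.9 -89.   20.1] 29.99793827533722 12.45
```

Call:
carry_out --pt "0 -0.005 0 0 0" --pt "0 -0.005 0 0 0" --pt "0 -0.005 0 0 0" --pt "0 -0.002 0 0 0" --pt "0 0 0 0 0" --pt "0 0 0 0 0"

```text
time_s: 13.05
eef_pos: [566.6, -105.7, 20.0]
tool_rot: [-0.0, 0.753, 0.659, 0.0]
ft_force: [0.5, 3.9, 0.0]
finger_gap: 23.8
grasp_force: 30.0
```

```bash
cat > sk.py <<'E'
from h import *
for n in('scene','top'):
    p=cam(n); C=cloud(p).reshape(-1,3)[p['range_z'].ravel()>0]
    m=(np.hypot(C[:,0]-557,C[:,1]+189)<100)&(C[:,2]>165)&(C[:,2]<195)&(C[:,1]<-150)
    Q=C[m]; r=cv2.minAreaRect(Q[(Q[:,0]<575)][:,:2].astype(np.float32)); print(n,len(Q),'z',np.percentile(Q[Q[:,0]<570][:,2],[10,50,90]).round(1),r)
E
python3 st.py; python3 sk.py
```

```text
nose past 95.99951124130247 v -1.8343273880640218 F u,v,z 3.9596248349607515 -0.07118717641700062 0.02685148882702565 T [0.44 0.04 0.01] [ 566.6 -105.7   20. ] 29.998193979263306 13.05
scene 259 z [170.8 176.4 178.9] ((558.2799072265625, -188.884765625), (33.91114044189453, 43.19569396972656), 63.309017181396484)
top 182 z [174.3 177.4 180.9] ((537.8905029296875, -187.37942504882812), (15.849959373474121, 80.56053161621094), 71.21275329589844)
```

Call:
carry_out --pt "0.5 0 0 0 0" --pt "0.5 0 0 0 0" --pt "0.5 0 0 0 0" --pt "0.5 0 0 0 0" --pt "0.5 0 0 -0.01 0" --pt "0.5 0 0 -0.04 0" --pt "0.5 0 0 -0.04 0" --pt "0.8 0 0 -0.04 0" --pt "0.8 0.04 0 -0.04 0" --pt "0.8 0.04 0 0 0" --pt "0.8 0.04 0 0 0" --pt "0.8 0 0 0 0"

```text
time_s: 14.35
eef_pos: [582.2, 12.8, 186.6]
tool_rot: [0.0, 0.751, 0.66, 0.001]
ft_force: [-0.9, -0.1, -0.1]
finger_gap: 73.1
grasp_force: 0.0
```

```bash
cat > sk.py <<'E'
from h import *
d=None; th=np.radians(-18.); h=np.array([np.cos(th),np.sin(th)]); l=np.array([-h[1],h[0]])
for n in('scene','top'):
    p=cam(n); C=cloud(p).reshape(-1,3)[p['range_z'].ravel()>0]
    w=C[:,:2]-[557,-189.2]; x=w@h; y=w@l
    m=(abs(y)<25)&(x>-75)&(x<95)&(C[:,2]>160)&(C[:,2]<190)
    Q=C[m]; xs,ys=x[m],y[m]; t=(xs<12)&(Q[:,2]>171); print(n,m.sum(),'topz',np.median(Q[t][:,2]),'tail x',xs.min())
    X=[];Y=[]
    for lo in range(-56,80,10):
        k=(xs>=lo)&(xs<lo+10)
        if k.sum()>4: e=np.percentile(ys[k],[4,96]); print(lo+5,k.sum(),e.round(1),e.mean().round(1)); X.append(lo+5);Y.append(e.mean())
    f=np.polyfit(X,Y,1); print('heading',-18+np.degrees(f[0]),'off',f[1])
go(557,-189,150,72)
E
python3 sk.py
```

```text
scene 462 topz 177.53103870448797 tail x -58.26024771419578
-51 35 [-15.2   9.4] -2.9
-41 36 [-16.5   9.1] -3.7
-31 37 [-17.1   9. ] -4.1
-21 33 [-18.6   9.2] -4.7
-11 41 [-17.2   9.7] -3.8
-1 49 [-18.   10.6] -3.7
9 42 [-19.5  10.9] -4.3
19 46 [-18.1   9.2] -4.4
29 34 [-12.9   7.2] -2.9
39 30 [-10.6   4.9] -2.9
49 29 [-11.4   5.2] -3.1
59 20 [-10.2   2.9] -3.7
69 20 [-10.6   2.2] -4.2
79 5 [-7.9 -0.9] -4.4
heading -18.051812006982473 off -3.75482393629623
top 513 topz 178.0410187515697 tail x -59.58995446655284
-51 41 [-13.8   7.6] -3.1
-41 43 [-14.7   8.2] -3.3
-31 39 [-14.9   7.3] -3.8
-21 40 [-15.7   7.5] -4.1
-11 51 [-16.9   9.5] -3.7
-1 46 [-16.1   9.4] -3.4
9 45 [-17.5   8.4] -4.6
19 40 [-15.1   8.3] -3.4
29 36 [-15.7   7.1] -4.3
39 36 [-14.3   7.2] -3.5
49 27 [-12.2   6.1] -3.1
59 25 [-10.4   3.2] -3.6
69 20 [-10.5   1.3] -4.6
79 5 [-7.9 -1. ] -4.4
heading -18.29995380474881 off -3.699965035789149
t 14.45 tcp [582.   9. 186.] ya -7.5 gap 73.5 F [-0.  -0.8  0.3] tilt [ 0.0006 -0.0005]
 yaw -1.3875 shift [ -37.4 -196.    36.1]
```

```bash
python3 -c "
from h import *
go(556,-192.4,186,71.8)"
```

```text
t 14.45 tcp [582.   9. 186.] ya -7.5 gap 73.5 F [-0.  -0.8  0.3] tilt [ 0.0006 -0.0005]
 yaw -1.384 shift [-3.820e+01 -1.994e+02  1.000e-01]
```

Call:
carry_out --pt "0.8 0 0 0 -0.14" --pt "0.8 0 0 0 -0.14" --pt "0.8 0 0 0 -0.14" --pt "0.8 0 0 0 -0.14" --pt "0.8 0 0 0 -0.14" --pt "0.8 0 0 0 -0.14" --pt "0.8 0 0 0 -0.14" --pt "0.8 0 0 0 -0.14" --pt "0.8 0 0 0 -0.14" --pt "0.8 0 0 0 -0.124" --pt "0.8 -0.008 -0.04 0 0" --pt "0.8 -0.008 -0.04 0 0" --pt "0.8 -0.008 -0.04 0 0" --pt "0.8 -0.008 -0.04 0 0" --pt "0.8 -0.006 -0.039 0 0" --pt "0.8 0 0 0 0" --pt "0.8 0 0 0 0"

```text
time_s: 16.15
eef_pos: [554.7, -194.4, 185.3]
tool_rot: [-0.0, 0.161, 0.987, 0.0]
ft_force: [-0.6, 0.3, -0.6]
finger_gap: 73.6
grasp_force: 0.0
```

```bash
python3 -c "
from h import *
go(556,-192.4,119,71.8)"
```

```text
t 16.15 tcp [ 554.7 -194.4  185.3] ya 71.46 gap 73.6 F [-0.6  0.3 -0.6] tilt [-0.0003  0.0003]
 yaw -0.0059 shift [-0.6  2.3 66.3]
```

Call:
carry_out --pt "0.8 -0.0006 0.0023 0 -0.006" --pt "0.8 0 0 0.025 0" --pt "0.8 0 0 0.025 0" --pt "0.8 0 0 0.016 0" --pt "0.8 0 0 0 0" --pt "0.8 0 0 0 0" --pt "0.0 0 0 0 0" --pt "0 0 0 0 0" --pt "0 0 0 0 0" --pt "0 0 0 0 0" --pt "0 0 0 0 0" --pt "0 0 0 0 0" --pt "0 0 0 0 0" --pt "0 0 0 0 0" --pt "0 0 0 0 0"

```text
time_s: 17.65
eef_pos: [556.8, -190.4, 119.4]
tool_rot: [0.0, 0.156, 0.988, 0.0]
ft_force: [-0.8, 0.9, -0.4]
finger_gap: 30.3
grasp_force: 29.9
```

```bash
python3 -c "
from h import *
go(556,-192.4,210,71.8);print(manip.state()['wrist_torque'])"
```

```text
t 17.65 tcp [ 556.8 -190.4  119.4] ya 72.02 gap 30.3 F [-0.8  0.9 -0.4] tilt [0.0001 0.0001]
 yaw 0.0039 shift [  0.2  -2.1 -90.6]
[ 0.07652301 -0.00601273  0.04686243]
```

Call:
carry_out --pt "0 0 0 -0.005 0" --pt "0 0 0 -0.01 0" --pt "0 0 0 -0.02 0" --pt "0 0 0 -0.025 0" --pt "0 0 0 -0.025 0" --pt "0 0 0 0 0" --pt "0 0 0 0 0" --pt "0 0 0 0 0"

```text
time_s: 18.45
eef_pos: [555.8, -190.0, 202.6]
tool_rot: [-0.002, 0.156, 0.988, 0.001]
ft_force: [-0.5, 0.9, -4.9]
finger_gap: 29.8
grasp_force: 29.9
```

```bash
python3 -c "
from h import *
go(507.2,178.7,204,62.2);print(manip.state()['wrist_torque'])"
python3 - <<'E'
from h import *
# stake in hand: shank axis relative to TCP
s=manip.state(); e=s['eef_pos']
for n in('scene','top'):
    p=cam(n); C=cloud(p).reshape(-1,3)[p['range_z'].ravel()>0]; r=C-e
    for lo in range(-70,60,10):
        k=(r[:,2]>=lo)&(r[:,2]<lo+10)&(np.hypot(r[:,0],r[:,1])<24)
        if k.sum()>5: print(n,lo+5,k.sum(),np.median(r[k],0).round(1), np.percentile(r[k][:,1],[5,95]).round(1))
    cv2.imwrite(f'pics/c_{n}.png',cv2.resize(p['frame'][150:300,190:350,::-1],None,fx=4,fy=4,interpolation=3))
E
```

```text
t 18.45 tcp [ 555.8 -190.   202.6] ya 72.02 gap 29.8 F [-0.5  0.9 -4.9] tilt [-0.0031  0.0015]
 yaw 0.1714 shift [215.  303.5  -0.7]
[ 0.02349638 -0.0050669  -0.03771203]
scene -45 15 [  3.6   4.  -43.5] [-2.6  6.3]
scene -35 15 [  6.6   4.  -33.9] [-3.1  8.6]
scene -25 18 [  6.1   4.9 -24.7] [-4.1  8. ]
scene -15 21 [  6.5   2.9 -14.5] [-8.2  8.5]
scene -5 19 [ 5.2  5.3 -4.7] [-1.2  9.7]
scene 5 19 [8.2 7.5 8.7] [-6.3 14. ]
scene 15 35 [10.3  4.7 13.3] [-8.5 14.1]
scene 35 14 [16.6  8.5 35. ] [ 5.4 14.2]
scene 45 10 [19.4  6.6 44.5] [-7.5  8.9]
scene 55 40 [17.6  1.9 54.5] [-15.1  12.2]
top 55 15 [-6.  -0.9 57.5] [-10.9  12.9]
```

View pics/c_scene.png

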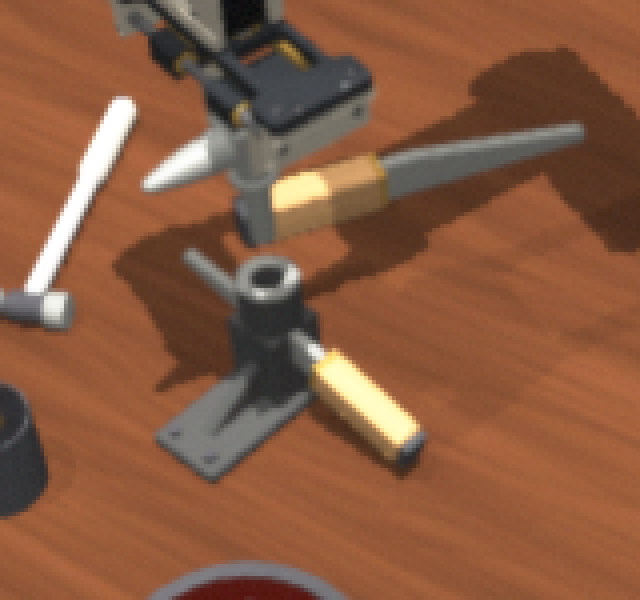

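The stake is held upright. The drift stays in the slot with its grip at scene pixel (282,253), and the freed tall mouth is at (257,220). Now over to the low holder.

Call:
carry_out --pt "0 0 0 0 0.086" --pt "0 0 0 0 0.085" --pt "0 0.016 0.023 0 0" --pt "0 0.024 0.034 0 0" --pt "0 0.025 0.035 0 0" --pt "0 0.025 0.035 0 0" --pt "0 0.025 0.035 0 0" --pt "0 0.025 0.035 0 0" --pt "0 0.025 0.035 0 0" --pt "0 0.025 0.035 0.01 0" --pt "0 0.016 0.023 0.015 0" --pt "0 0.008 0.0115 0.015 0" --pt "0 0 0 0.014 0" --pt "0 0 0 0 0" --pt "0 0 0 0 0" --pt "0 0 0 0 0" --pt "0 0 0 0 0"

```text
time_s: 20.25
eef_pos: [508.5, 175.7, 151.1]
tool_rot: [0.001, 0.24, 0.971, 0.0]
ft_force: [-0.1, 0.3, -5.3]
finger_gap: 30.1
grasp_force: 29.9
```

```bash
cat > lo.py <<'E'
from h import *
go(507.0,178.4,90,62.2)
p=cam('scene'); C=cloud(p).reshape(-1,3)[p['range_z'].ravel()>0]; e=manip.state()['eef_pos']
k=(np.hypot(C[:,0]-507,C[:,1]-178.5)<40)&(abs(C[:,2]-86)<4); print('mouth pts',k.sum(),cv2.minEnclosingCircle(C[k][:,:2].astype(np.float32)))
r=C-e
for lo in range(-50,10,10):
    k=(r[:,2]>=lo)&(r[:,2]<lo+10)&(np.hypot(r[:,0],r[:,1])<20)
    if k.sum()>4: print(lo+5,k.sum(),C[k].mean(0).round(1))
go(507.0,178.4,90,62.2); print(manip.state()['wrist_torque'])
E
python3 lo.py
```

```text
t 20.25 tcp [508.5 175.7 151.1] ya 62.17 gap 30.1 F [-0.1  0.3 -5.3] tilt [0.0014 0.0003]
 yaw -0.0004 shift [ 2.7  1.6 61.1]
mouth pts 131 ((507.5436096191406, 178.88746643066406), 23.271379470825195)
-45 15 [513.  176.3 107.1]
-35 12 [514.6 176.6 114.7]
-25 19 [514.4 177.9 125.4]
-15 14 [515.1 177.3 136.7]
-5 17 [516.4 178.1 145. ]
5 15 [519.8 178.  159.5]
t 20.3 tcp [508.5 175.7 151.1] ya 62.18 gap 29.8 F [-0.5 -0.6 -5.1] tilt [0.0013 0.0003]
 yaw -0.0003 shift [ 2.6  1.7 61.1]
[ 0.02304054  0.01862889 -0.02810722]
```

Call:
carry_out --pt "0 0.0026 0.0016 0.006 0" --pt "0 0 0 0.005 0" --pt "0 0 0 0 0" --pt "0 0 0 0 0"

```text
time_s: 20.7
eef_pos: [506.3, 178.6, 139.1]
tool_rot: [-0.0, 0.24, 0.971, -0.0]
ft_force: [-0.1, 0.3, -4.6]
finger_gap: 29.8
grasp_force: 29.9
```

```bash
python3 lo.py
```

```text
t 20.7 tcp [506.3 178.6 139.1] ya 62.23 gap 29.8 F [-0.1  0.3 -4.6] tilt [-0.0005 -0.    ]
 yaw 0.0005 shift [-0.8  0.2 49.1]
mouth pts 134 ((506.5780029296875, 178.29476928710938), 23.88301658630371)
-45 18 [511.3 181.6  93.8]
-35 16 [511.7 180.4 105. ]
-25 16 [512.7 180.3 115.4]
-15 17 [513.2 180.8 125.4]
-5 13 [513.9 181.8 134.3]
5 17 [516.4 181.1 146.5]
t 20.75 tcp [506.5 178.6 139.3] ya 62.22 gap 29.9 F [ 0.3  0.2 -5.6] tilt [-0.      0.0001]
 yaw 0.0004 shift [-0.6  0.  49.3]
[ 0.00074559 -0.07476246  0.04003058]
```

Call:
carry_out --pt "0 -0.0003 0 0.006 0" --pt "0 0 0 0.006 0" --pt "0 0 0 0.006 0" --pt "0 0 0 0.006 0" --pt "0 0 0 0.006 0" --pt "0 0 0 0.005 0" --pt "0 0 0 0.005 0" --pt "0 0 0 0 0" --pt "0 0 0 0 0"

```text
time_s: 21.65
eef_pos: [506.7, 178.6, 99.4]
tool_rot: [-0.0, 0.24, 0.971, 0.0]
ft_force: [-0.3, 0.9, -4.9]
finger_gap: 29.9
grasp_force: 29.9
```

```bash
python3 -c "
from h import *
go(507,178.4,86,62.2);print(manip.state()['wrist_torque'])"
```

```text
t 21.65 tcp [506.7 178.6  99.4] ya 62.22 gap 29.9 F [-0.3  0.9 -4.9] tilt [0.     0.0002]
 yaw 0.0004 shift [-0.3 -0.1 13.4]
[ 0.22086881 -0.02982829 -0.00380998]
```

Call:
carry_out --pt "0 0 0 0.004 0" --pt "0 0 0 0.003 0" --pt "0 0 0 0.003 0" --pt "0 0 0 0.002 0" --pt "0 0 0 0 0" --pt "0 0 0 0 0"

```text
time_s: 22.25
eef_pos: [506.6, 179.1, 87.2]
tool_rot: [-0.0, 0.24, 0.971, 0.001]
ft_force: [-1.0, 4.3, -4.5]
finger_gap: 29.7
grasp_force: 29.9
```

```bash
cat > q.py <<'E'
from h import *
go(507,178.4,79,107.2);print(manip.state()['wrist_torque'])
p=cam('scene'); C=cloud(p).reshape(-1,3)[p['range_z'].ravel()>0]
k=(np.hypot(C[:,0]-507,C[:,1]-178.5)<30)&(C[:,2]>78)&(C[:,2]<112); print(np.histogram(C[k][:,2],np.arange(78,113,2)))
E
python3 q.py
```

```text
t 22.25 tcp [506.6 179.1  87.2] ya 62.22 gap 29.7 F [-1.   4.3 -4.5] tilt [0.0001 0.001 ]
 yaw -0.7851 shift [-0.1 -0.8  8.2]
[ 1.12527984  0.20742943 -0.00365091]
(array([10,  8,  9, 29, 30, 11,  4,  2,  5, 10, 13,  3,  3,  1,  0,  0,  0]), array([ 78,  80,  82,  84,  86,  88,  90,  92,  94,  96,  98, 100, 102,
       104, 106, 108, 110, 112]))
```

Call:
carry_out --pt "0 0.0006 0.0012 0 0" --pt "0 0 0 0 0" --pt "0 0 0 0 0"

```text
time_s: 22.6
eef_pos: [506.6, 179.5, 87.2]
tool_rot: [-0.0, 0.24, 0.971, -0.0]
ft_force: [-0.1, 0.4, -3.6]
finger_gap: 29.9
grasp_force: 29.9
```

```bash
python3 q.py
```

```text
t 22.6 tcp [506.6 179.5  87.2] ya 62.23 gap 29.9 F [-0.1  0.4 -3.6] tilt [-0.0004 -0.0005]
 yaw -0.785 shift [-0.1 -1.2  8.2]
[0.16054565 0.1743931  0.00720434]
(array([14,  5, 14, 31, 29, 10,  2,  4,  5,  7, 15,  2,  0,  1,  0,  0,  0]), array([ 78,  80,  82,  84,  86,  88,  90,  92,  94,  96,  98, 100, 102,
       104, 106, 108, 110, 112]))
```

Call:
carry_out --pt "0 0 0 0.0008 -0.07" --pt "0 0 0 0.001 -0.07" --pt "0 0 0 0.001 -0.07" --pt "0 0 0 0.001 -0.07"

```text
time_s: 23.05
eef_pos: [506.8, 179.7, 84.1]
tool_rot: [0.0, 0.101, 0.995, -0.0]
ft_force: [-3.3, -0.2, 3.1]
finger_gap: 29.6
grasp_force: 29.9
```

```bash
python3 q.py
```

```text
t 23.05 tcp [506.8 179.7  84.1] ya 78.43 gap 29.6 F [-3.3 -0.2  3.1] tilt [ 0.0004 -0.0001]
 yaw -0.5022 shift [ 0.2 -1.3  5.1]
[ 0.09964879  0.58312736 -0.00260535]
(array([ 7, 10, 13, 19, 16,  7,  9,  4,  7, 11,  1,  0,  0,  0,  0,  2,  0]), array([ 78,  80,  82,  84,  86,  88,  90,  92,  94,  96,  98, 100, 102,
       104, 106, 108, 110, 112]))
```

Call:
carry_out --pt "0 0.0007 0 0.0008 -0.07" --pt "0 0 0 0.0008 -0.07" --pt "0 0 0 0.0008 -0.07" --pt "0 0 0 0.0008 -0.07" --pt "0 0 0 0.0008 -0.07"

```text
time_s: 23.6
eef_pos: [506.9, 179.9, 81.1]
tool_rot: [0.001, -0.073, 0.997, 0.0]
ft_force: [-3.2, 0.1, 9.7]
finger_gap: 29.6
grasp_force: 29.9
```

```bash
python3 q.py
```

```text
t 23.6 tcp [506.9 179.9  81.1] ya 98.39 gap 29.6 F [-3.2  0.1  9.7] tilt [0.0026 0.0003]
 yaw -0.1537 shift [ 0.4 -1.5  2.1]
[ 0.05059563  0.62768906 -0.14758352]
(array([ 4,  4, 11, 14, 13,  5,  7,  5,  0,  0,  0,  0,  0,  0,  2,  1,  3]), array([ 78,  80,  82,  84,  86,  88,  90,  92,  94,  96,  98, 100, 102,
       104, 106, 108, 110, 112]))
```

Call:
carry_out --pt "0 0.0006 0 0.0012 -0.05" --pt "0 0 0 0.0012 -0.05" --pt "0 0 0 0.0012 -0.05" --pt "0 0 0 0 0"

```text
time_s: 24.05
eef_pos: [507.1, 179.9, 80.7]
tool_rot: [0.003, -0.147, 0.989, 0.0]
ft_force: [-10.1, -3.2, 30.8]
finger_gap: 29.7
grasp_force: 29.9
```

```bash
python3 q.py
```

```text
t 24.05 tcp [507.1 179.9  80.7] ya 106.87 gap 29.7 F [-10.1  -3.2  30.8] tilt [0.0057 0.0009]
 yaw -0.0057 shift [ 0.5 -1.4  1.7]
[-0.17263426  1.80050645 -0.19625876]
(array([ 4,  4,  9, 12, 17,  7,  1,  0,  2,  0,  0,  0,  0,  3,  1,  1,  7]), array([ 78,  80,  82,  84,  86,  88,  90,  92,  94,  96,  98, 100, 102,
       104, 106, 108, 110, 112]))
```

Run:
```python
from h import *
th=np.radians(17.2); h=np.array([np.cos(th),np.sin(th)]); l=np.array([-h[1],h[0]])
for n in('scene','top'):
    p=cam(n); C=cloud(p).reshape(-1,3)[p['range_z'].ravel()>0]; w=C[:,:2]-[507,179]; x=w@h;y=w@l
    for a,b in((-56,-30),(20,30),(30,40),(40,50),(50,60),(60,70),(70,84)):
        k=(x>a)&(x<b)&(abs(y)<16)&(C[:,2]>95)&(C[:,2]<145)
        if k.sum()>4: print(n,a,b,k.sum(),'z',np.percentile(C[k][:,2],[50,95]).round(1),'y',np.percentile(y[k],[5,95]).round(1))
p=cam('scene'); cv2.imwrite('pics/e.png',cv2.resize(p['frame'][215:315,320:420,::-1],None,fx=6,fy=6,interpolation=3))
```

```text
scene 20 30 41 z [133.5 137.5] y [-12.7  10.6]
scene 30 40 36 z [132.1 136.2] y [-12.   10.5]
scene 40 50 33 z [131.4 135.6] y [-11.5   8.6]
scene 50 60 29 z [129.6 134.4] y [-9.6  7.3]
scene 60 70 27 z [128.4 131. ] y [-8.   4.2]
scene 70 84 16 z [125.3 128.5] y [-6.2  2. ]
```

View pics/e.png

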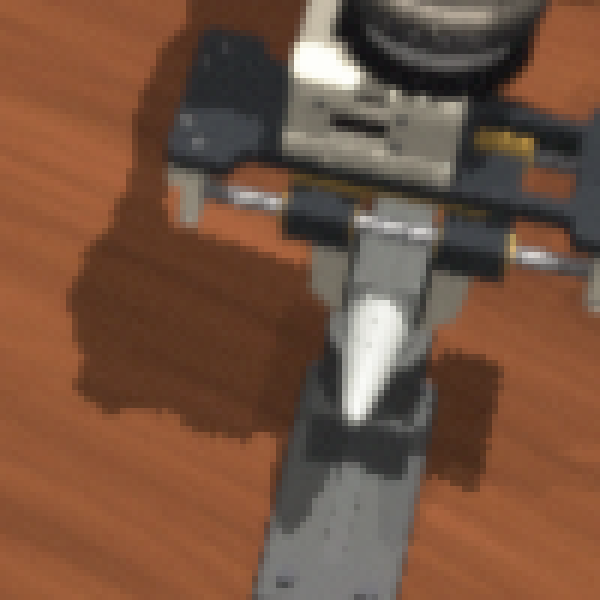

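The horn points along the toe (tip at scene pixel (379,283)). I'll wring it once more with the preload on, to be sure the shoulder is down.

Call:
carry_out --pt "0 0.0008 0 0 0.06" --pt "0 0 0 0 0.05" --pt "0 0 0 0 -0.06" --pt "0 0 0 0 -0.055" --pt "0 0 0 0 0"

```text
time_s: 24.75
eef_pos: [506.8, 180.0, 80.6]
tool_rot: [0.004, -0.149, 0.989, 0.0]
ft_force: [-8.4, -0.3, 28.1]
finger_gap: 29.8
grasp_force: 30.0
```

```bash
python3 q.py
```

```text
t 24.75 tcp [506.8 180.   80.6] ya 107.16 gap 29.8 F [-8.4 -0.3 28.1] tilt [0.0069 0.0016]
 yaw -0.0006 shift [ 0.3 -1.6  1.6]
[ 0.22494798  1.41783972 -0.19930939]
(array([ 2,  7,  8, 14, 12,  7,  2,  2,  0,  0,  0,  0,  0,  0,  1,  6,  4]), array([ 78,  80,  82,  84,  86,  88,  90,  92,  94,  96,  98, 100, 102,
       104, 106, 108, 110, 112]))
```

Call:
carry_out --pt "0 0 0 -0.0028 0" --pt "0 0 0 0 0" --pt "0.5 0 0 0 0" --pt "0.7 0 0 0 0" --pt "0.7 0 0 0 0" --pt "0.7 0 0 0 0" --pt "0.7 0 0 -0.01 0" --pt "0.7 0 0 -0.03 0" --pt "0.7 0 0 -0.04 0" --pt "0.7 0 0 -0.04 0" --pt "0.7 0.04 0 -0.02 0" --pt "0.7 0.04 0 0 0" --pt "0.7 0.04 0 0 0" --pt "0.7 0 0 0 0"

```text
time_s: 26.2
eef_pos: [385.7, 143.3, 219.4]
tool_rot: [-0.001, -0.15, 0.989, -0.0]
ft_force: [0.8, 0.7, 0.1]
finger_gap: 64.5
grasp_force: 0.0
```

Run:
```python
from h import *
th=np.radians(17.2); h=np.array([np.cos(th),np.sin(th)]); l=np.array([-h[1],h[0]])
for n in('scene','top'):
    p=cam(n); C=cloud(p).reshape(-1,3)[p['range_z'].ravel()>0]; w=C[:,:2]-[507,178.6]; x=w@h;y=w@l
    X=[];Y=[]
    for a in range(-58,78,12):
        k=(x>a)&(x<a+12)&(abs(y)<22)&(C[:,2]>118)&(C[:,2]<150)
        if k.sum()>4: e=np.percentile(y[k],[4,96]); X.append(a+6);Y.append(e.mean()); print(n,a+6,k.sum(),'z',np.percentile(C[k][:,2],[50,95]).round(1),e.round(1))
    if len(X)>2: print('rel heading',np.degrees(np.polyfit(X,Y,1)[0]))
    k=(np.hypot(w[:,0],w[:,1])<30)&(C[:,2]>78)&(C[:,2]<112)
    print(np.histogram(C[k][:,2],np.arange(78,113,2))[0])
go(507,178.6,80,107.2)
```

```text
scene -52 32 z [137.7 139.9] [-10.2  13.3]
scene -40 37 z [138.1 140.8] [-10.6  12.3]
scene -28 38 z [138.1 140.1] [-10.8  13.3]
scene -16 42 z [137.9 141.1] [-12.7  14.4]
scene -4 46 z [138.3 140.8] [-13.4  14.3]
scene 8 41 z [137.9 141.3] [-13.2  13.5]
scene 20 60 z [135.5 140.1] [-13.3  14.6]
scene 32 43 z [133.7 136.6] [-11.4  12.7]
scene 44 44 z [131.7 135.3] [-11.2  10.3]
scene 56 38 z [129.3 133.6] [-9.1  8.2]
scene 68 27 z [126.8 130.5] [-7.2  5.7]
scene 80 7 z [123.9 129. ] [-3.1  1.9]
rel heading -0.9361804513092511
[ 2  9  7 16 23  4  5  2  1  0  0  0  0  0  1  0  1]
top 20 10 z [134.8 137.1] [-13.4   4.1]
top 32 45 z [133.5 137.5] [-12.5  10.2]
top 44 41 z [132.6 136.5] [-11.    8.8]
top 56 31 z [131.1 135. ] [-9.3  6.8]
top 68 21 z [129.7 132.5] [-6.9  5.2]
rel heading 3.576526721464273
[0 0 0 0 0 0 0 0 0 0 0 0 0 0 0 0 0]
t 26.3 tcp [390.2 144.2 219.9] ya 107.19 gap 64.0 F [-0.6 -0.6  0.4] tilt [0.0025 0.0005]
 yaw -0.0002 shift [-121.4   -1.6  140.2]
```

The head top reads 138 mm, which is 86 + 52, so the shoulder is home. The stake is level and about 1° off the toe line, and the gripper is clear. I'm handing in.

```bash
python3 -c "
from plant import manip
print(manip.sign_off())"
```

```text
the job is handed in; nothing more can be done
None
```

The job is handed in, verdict not shown: the drift lifted the stake about 11 mm and stays in the tall holder's slot. The stake was wrung home in the low holder and released with its shoulder down (head top at 138 mm), horn within about 1° of the toe line, gripper clear, at about 26 s.

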